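Latch the microscope accessory case

TASK

The grey accessory case standing on the lab bench is still ajar. Hook the loop of the draw latch on its top over the keeper, drawing its bar in under the keeper's lip, and let go of it there; then push the lever over until it snaps down past centre and draws the front half in against its gasket. Work gently by feel, forcing neither loop nor lever, do not shift the things around the case, and leave the latch free at the end.

Things in the scene. Friction and masses are not known exactly. Their poses are not given: they have to be found in the camera images.
- case: The case, fixed to the bench: 260 mm wide (its y axis), 150 mm deep (its x axis), top face 120 mm above the bench. Origin on the bench under the split line that runs along y across the top; z up. The thick rear half (+x, 90 mm) is fixed and carries the latch; the thin front half (-x, 60 mm) carries the keeper. The draw latch lies along the x axis, at y = 0.
- shell (a joint): How far the front half is tipped open about its bottom edge, rad: 0 shut, about 0.048 (keeper 6 mm away from the rear half) when unlatched. A stiff gasket (about 18 N per mm at the keeper) holds it ajar; only the latch draws it in, to about 0.015.
- lever (a joint): Lever's opening angle, rad: 0 = snapped down on its stop, pointing to the case's +x and 12 degrees below level; 1.78 upright; then leaning to the keeper, at most 2.5. Friction holds it where it is left. With the loop hooked, the slack ends between 1.2 and 1.6; from there the lever needs up to about 10 N near its tip until past centre, at 0.5 to 0.1, where it snaps down by itself.
- lever_axis (a point): Lever's pivot, 28 mm above the case top, 22 mm behind the split (+x of the case). The loop is hinged on the lever 16 mm from this axis towards the tip, so it moves as the lever turns.
- lever_tip (a point): Centre of the round tip bar of the lever (9 mm thick, 24 mm long across), 58 mm from the lever's axis. The lever is a straight steel strip 18 mm wide, 6 mm thick, from axis to tip, the tip lying on its centre line.
- loop (a joint): Angle of the wire loop on the lever, rad: the loop's pitch above level (free end up, pointing to -x of the case) is this value minus the lever joint. Stiff hinge: the loop stays where it is put, it does not fall by its own weight.
- loop_bar (a point): Centre of the cross bar at the loop's free end: round steel, 6 mm thick, along the case's y, with a 10 mm ball at each end, 48 mm over the balls; pinched on the balls the loop pivots in the grip. Side wires 65 mm long and 30 mm apart join it to its hinge on the lever. Loop and lever follow when the bar is moved in the latch's upright plane.
- keeper_plate (a point): Point on the front half's top face, 28 mm in front of the split, moving with that half, axes as the case's; the hooked bar lies 21 mm above it (9 mm more or less). The keeper is a steel hook 20 mm wide: a foot block, its top 18 mm above this point, and a post whose upright face looks to -x, 3 mm to the +x side of this point, with a lip at its top.
- drop_point (a point): Point on the front half's top face 11 mm to -x of keeper_plate: above it the bar clears the lip on its way down to the foot, which ends 2 mm farther on (-x). The lip is 4 mm thick, juts 5.5 mm to -x from the post's face, its underside 7.5 mm above the foot. Foot and lip are height-adjustable together: they sit up to 9 mm lower or higher than nominal, which is not told.

How it is judged (in metres and radians):
On the way, in this order (a step that is already met when the one before it is completed fails the run):
1. the loop's bar is hooked: down at the keeper and drawn in against its post, let go of there, the lever still up (z of loop_bar in the frame of keeper_plate below 0.033 m and x of loop_bar in the frame of keeper_plate between -0.0035 and 0.004 m and value of joint lever above 0.9 rad and contact force between the fingers and lever below 0.3 N), for 0.2 s.
2. the lever is snapped down and the front half drawn in (value of joint lever below 0.08 rad and value of joint shell below 0.024 rad), for 0.2 s.
At the end, for the whole second after the job is handed in: the lever lies down past centre (within 0.08 rad of its stop), at rest and released, the loop's bar is on the keeper (within 35 mm of the keeper_plate point), and the front half is drawn in to less than 0.024 rad (half of its gap) (all of step 2 and distance between loop_bar and keeper_plate below 0.035 m and velocity of joint lever below 0.1 rad/s); the robot touches nothing.
It fails at once if the loop is forced onto or against the keeper by hand with more than 18 N (contact force between loop and shell above 18 N and contact force between the fingers and loop above 1 N).
It fails at once if the lever is pressed with more than 25 N (contact force between the fingers and lever above 25 N and contact force between the fingers and loop below 1 N).
It fails at once if the front half of the case is pushed with more than 15 N (contact force between the fingers and shell above 15 N).
It fails at once if a bystander is shifted by more than 30 mm (distance of any of reagent, beaker, slide_box, canister, oil, dish from where it was at the start of the episode above 0.03 m).
It also fails if it takes over 61 s, if anything falls off the work surface, if the arm or the gripper's body presses on something with over 40 N, if the wrist force passes 120 N, or if a joint passes its speed limit or range.

ROBOT

A 7-joint arm with a two-finger parallel gripper is mounted at the origin on the work surface. World frame = base frame: x ahead of the robot, y to its left, z up, the work surface at z = 0. Lengths are in mm, angles in rad, forces in N, time in s.
With the tool pointing down it reaches from about 350 to 775 mm from the base axis. Payload 3.1 kg.
Tool frame: the origin (TCP) lies midway between the tips of the shut fingers; the grasp point (between the pads) lies grip_point_offset behind it (grip_point_offset is the distance from the TCP to the grasp point, in mm); z points along the fingers, y is the direction in which the jaws open and shut (so a half turn about z gives the same grasp; the last joint's range is limited). The gripper opens to 85 mm and grips with 20 to 120 N. Pads are 22 mm wide; open, the fingers measure 114 mm over their backs; the gripper's body (76 mm by 85 mm) begins 54 mm behind the grasp point. The pads swing forward as they close: fully open they stand 13 mm farther back than shut.
Start: joints at [1.286, 0.311, 0.014, 1.512, -0.004, 1.319, -0.027], TCP at [132.264, -533.876, 231.304] pointing down, gripper open.
Joint ranges: [-2.7, 2.7], [-0.3, 1.91], [-1.27, 1.3], [0.12, 2.57], [-1.44, 4.58], [0.2, 2.03], [-3.05, 3.05]. Speed limits (rad/s): [2.79, 2.79, 3.14, 3.14, 3.14, 3.14, 3.14].

INTERFACE

Orientations are given as a rotation vector (axis times angle).
In Python, from workcell import sense, camera, close_job, boxes_of, cut_out, landmark_of, grip_point_offset gives the robot as it stands. The module is installed in compiled form; this text tells all that it offers.
- The arm moves only by the tool drive_tool, never from a script. Its argument "targets" is a list that holds one entry, the list of rows, each a list of 4 numbers: the shift along the tool's x, y, z in mm, then the turn about the tool's z in rad. A call has 1 to 20 rows; each row shifts and turns the pose as measured when the row begins, along the tool's axes as they then stand; what a row does not reach is not made up. A row lasts 1/8 s, in which the tool goes at most 62.5 mm and 10.7 degrees, less where a joint would pass 70% of its speed; a pose out of reach is approached as far as the arm can. A call with a gripper value outside its range is refused whole. "gripper" is the closure, from 0 (fully open) to 1 (shut), set as the call begins (left out, the last holds). The fingers move at their own pace and stop on an object; "newtons" is the grip in N (left out, the last holds). Time passes only in rows, so rows that do not move let the fingers close. It gives the time, the measured TCP pose, the force and the opening at its end, in the units of the state.
- sense(): the state, without advancing time (a new reading comes with each control period).
- camera(name): name is "scene" or "top" or "wrist"; returns a dict with "color" (400x640x3 uint8, blue, green, red), "z_map" (400x640 float32, mm along the optical axis (not along the pixel's ray), 0 where there is no reading), "vertical_fov" (degrees; the focal length in pixels is half the picture's height over the tangent of half this angle, whatever the lens; pixels are square), "cx", "cy" (the principal point, pixels), "dist_coeffs" ([k1, k2, p1, p2, k3] as OpenCV has them; the pictures are not rectified), "R" (3x3) and "t" (3): a world point X has camera coordinates R X + t; the wrist camera has in their place "tool_from_camera" (4x4, takes a point from camera to tool coordinates, whose origin is the TCP and whose axes are the flange's). Camera axes: x right, y down, z forward; pixel columns grow to the right and rows downward; lengths in mm; the calibration is good to about 2 mm. A picture is of the moment at which its call begins: read the wrist's pose just before it.
- close_job(): hands the job in, once; it reports no verdict.
Trained networks look in a picture, given as the dict that the camera call returned (one of the last four; its "shot" number tells which), for a name from the list of things; names that differ only in an ending like _2 or _b are one class to them, and where a whole thing is asked for, a point or a joint stands for the part that bears it (a point fixed in the world has none). Each returns a list of dicts, best first, with "score" (0 to 1); they miss things now and then, are a little off and sometimes report something else, mostly with a low value. They report only what shows in the picture. A call takes as long as a camera call.
- boxes_of(name, picture): "bbox" ([left, top, width, height] in pixels, round what is visible of it).
- cut_out(name, picture): "pixels" (400x640 bool, what is visible of it) and "bbox" ([left, top, width, height] in pixels, round what is visible of it).
- landmark_of(name, picture): "uv" ([column, row] in pixels: a listed point, or the origin of a listed thing).
The state is a dict: "clock": time; "qpos": joint angles; "dq": joint speeds; "effort": joint torques, N m; "tool_pos": TCP position; "ee_rot": TCP orientation; "wrist_force": force on the tool from outside, world axes, zero at the start; "torque": the same for the moment, N m; "finger_gap": opening from 0.0 (shut) to 1.0 (fully open).
Only numpy, scipy, OpenCV 4.12 (cv2) and the standard library are available. Lean on these libraries where they do the work, as an engineer would, in place of code of your own. Each camera call takes 0.05 s, during which the arm holds its last target.

## Working session

There is one attempt and no reset: what is moved stays moved. The work goes in short steps, Python scripts to look and compute and a tool call to move; the robot and the scene stay as the last step left them, time stands still between calls to the robot, and variables do not carry over. Pictures are saved under pics/ and viewed, and the job is handed in when it is done.

Besides the shell and the picture viewer there is one more tool, called as name([rows], argument=value, ...), one row to a line, values as JSON. drive_tool: Moves the arm, as the interface text tells. Its arguments: {"type":"object","properties":{"targets":{"type":"array"},"gripper":{"type":"number"},"newtons":{"type":"number"}},"required":["targets"]}

```bash
mkdir -p pics; cat > h.py <<'E'
import numpy as np, cv2
from scipy.spatial.transform import Rotation as Ro
from workcell import *
def K(c):
    f=200/np.tan(np.radians(c["vertical_fov"])/2)
    return np.array([[f,0,c["cx"]],[0,f,c["cy"]],[0,0,1.]])
def pose():
    s=sense(); return np.array(s["tool_pos"]),Ro.from_rotvec(s["ee_rot"]).as_matrix()
def ext(c,p=None):
    if "R" in c: return np.array(c["R"]),np.array(c["t"])
    T=np.array(c["tool_from_camera"]);P,Rt=p
    Rwc=Rt@T[:3,:3]; o=P+Rt@T[:3,3]
    return Rwc.T,-Rwc.T@o
def ray(c,uv,p=None):
    R,t=ext(c,p); q=cv2.undistortPoints(np.array([[uv]],float),K(c),np.array(c["dist_coeffs"]))[0,0]
    d=R.T@np.array([q[0],q[1],1]); return -R.T@t,d   # point = o + d*z
def pt(c,uv,p=None,r=1):
    o,d=ray(c,uv,p); u,v=int(round(uv[0])),int(round(uv[1]))
    w=c["z_map"][max(v-r,0):v+r+1,max(u-r,0):u+r+1]; w=w[w>0]
    return o+d*np.median(w) if len(w) else None
def onz(c,uv,z,p=None):
    o,d=ray(c,uv,p); return o+d*(z-o[2])/d[2]
def proj(c,X,p=None):
    R,t=ext(c,p); return cv2.projectPoints(np.array(X,float).reshape(-1,3),cv2.Rodrigues(R)[0],t,K(c),np.array(c["dist_coeffs"]))[0][:,0]
E
cat > a.py <<'E'
from h import *
s=sense(); print(s); print(grip_point_offset)
for n in ["scene","top","wrist"]:
    p=pose(); c=camera(n); cv2.imwrite(f"pics/{n}0.png",c["color"])
    print(n, ext(c,p)[0].round(2).tolist(), (-ext(c,p)[0].T@ext(c,p)[1]).round(0))
    for k in ["case","lever_axis","lever_tip","loop_bar","keeper_plate","drop_point"]:
        for l in landmark_of(k,c)[:2]:
            q=pt(c,l["uv"],p); print(k,round(l["score"],2),np.round(l["uv"],1),None if q is None else q.round(1))
E
python3 a.py
```

```text
{'clock': 0.0, 'qpos': array([ 1.2863125 ,  0.31174118,  0.01403383,  1.51307143, -0.00440839,
        1.3191568 , -0.02720573]), 'dq': array([-0.00257567,  0.00125044,  0.00164431, -0.00032884, -0.00149311,
       -0.00072517,  0.00045914]), 'effort': array([-8.92699563e-05, -3.79916418e+01,  1.46119301e-01, -2.30594230e+01,
        1.23635944e-02,  1.35086200e-02,  1.08520800e-05]), 'tool_pos': array([ 132.04288508, -533.17185678,  230.20682457]), 'ee_rot': array([-3.11617104e+00, -3.80193026e-01,  6.03073459e-04]), 'wrist_force': array([-5.90455177e-01,  2.40995954e-04,  1.00189806e+00]), 'torque': array([-0.03712909, -0.02590956,  0.05046928]), 'finger_gap': 1.0029810374393995}
18.700000000000003
scene [[0.51, 0.86, -0.02], [0.44, -0.27, -0.86], [-0.74, 0.43, -0.52]] [1075. -281.  475.]
case 0.97 [287.1 260.8] [618.2 -72.3  75.6]
lever_axis 0.71 [282.2 196.5] [562.6 -47.7 146.4]
lever_axis 0.24 [275.3 142.6] [523.2 -35.  213.9]
lever_tip 0.77 [277.7 166. ] [577.  -57.8 204.6]
loop_bar 0.71 [272.5 143.7] [522.9 -39.4 213.1]
keeper_plate 0.8 [273.3 192.7] [554.4 -57.7 151.8]
drop_point 0.59 [272.2 189.1] [560.5 -61.5 161.9]
top [[0.02, -1.0, -0.03], [-0.99, -0.01, -0.16], [0.15, 0.03, -0.99]] [499.   3. 762.]
case 0.83 [350.8 237.4] [535.9 -36.1  98.3]
lever_axis 0.97 [357.5 219.9] [559.8 -42.7 159.6]
lever_axis 0.64 [351.9 256.8] [502.9 -34.8 151.5]
lever_tip 0.81 [368.4 206.8] [574.2 -54.7 206.5]
loop_bar 0.63 [351.6 242.2] [522.8 -30.4 214.9]
keeper_plate 0.66 [348.2 258.3] [500.5 -29.6 142.9]
drop_point 0.73 [347.7 263.9] [491.7 -29.1 138.9]
wrist [[0.24, -0.97, 0.0], [-0.93, -0.23, 0.29], [-0.28, -0.07, -0.96]] [ 203. -514.  374.]
```

View pics/scene0.png

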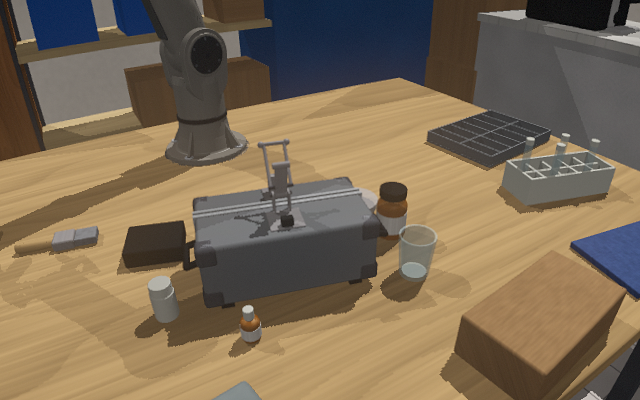

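View pics/top0.png

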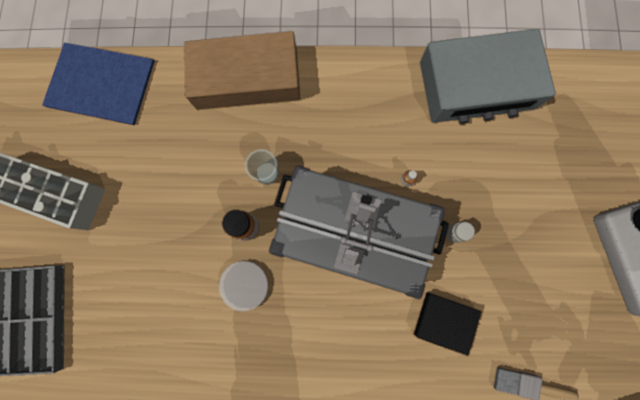

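```bash
cat > b.py <<'E'
from h import *
c=camera("top"); d=camera("scene")
for n,c in (("top",c),("scene",d)):
    m=cut_out("case",c)[0]["pixels"]; v,u=np.nonzero(m&(c["z_map"]>0))
    q=cv2.undistortPoints(np.stack([u,v],1)[:,None].astype(float),K(c),np.array(c["dist_coeffs"]))[:,0]
    R,t=ext(c); P=(np.c_[q,np.ones(len(q))]*c["z_map"][v,u][:,None]-t)@R
    np.save(n+"_case.npy",P)
    T=P[abs(P[:,2]-120)<6]; print(n,len(P),len(T))
    r=cv2.minAreaRect(T[:,:2].astype(np.float32)); print(r, cv2.boxPoints(r).round(0).tolist())
    print("plane",np.percentile(T[:,2],[5,50,95]))
    x0,y0,x1,y1=((255,150,465,310) if n=="top" else (170,110,400,320))
    cv2.imwrite(f"pics/{n}_crop.png",cv2.resize(c["color"][y0:y1,x0:x1],None,fx=3.4 if n=="top" else 2.8,fy=3.4 if n=="top" else 2.8,interpolation=cv2.INTER_CUBIC))
E
python3 b.py
```

```text
top 15027 11808
((548.3408813476562, -44.388427734375), (264.317138671875, 155.4225311279297), 74.36085510253906) [[438.0, -151.0], [588.0, -193.0], [659.0, 62.0], [509.0, 104.0]]
plane [114.52945137 116.85848441 119.52628768]
scene 19526 8576
((549.5881958007812, -45.41444396972656), (262.545654296875, 154.1586151123047), 74.22305297851562) [[440.0, -151.0], [588.0, -193.0], [659.0, 60.0], [511.0, 102.0]]
plane [115.23858169 118.17217043 120.46157879]
```

View pics/top_crop.png

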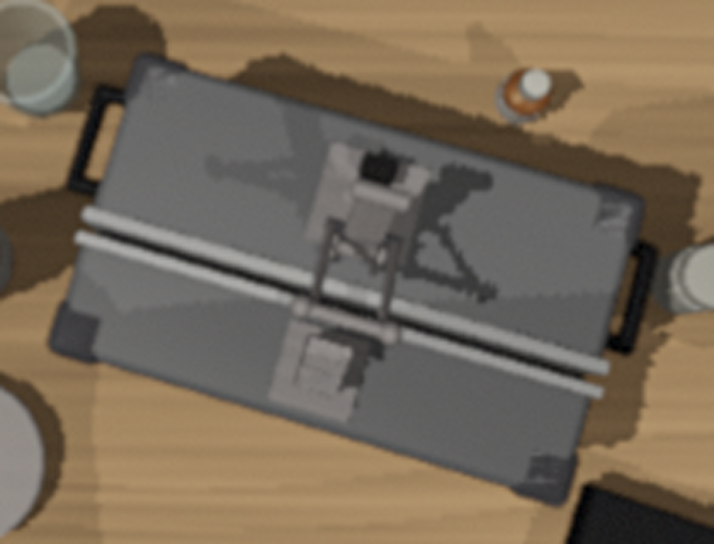

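View pics/scene_crop.png

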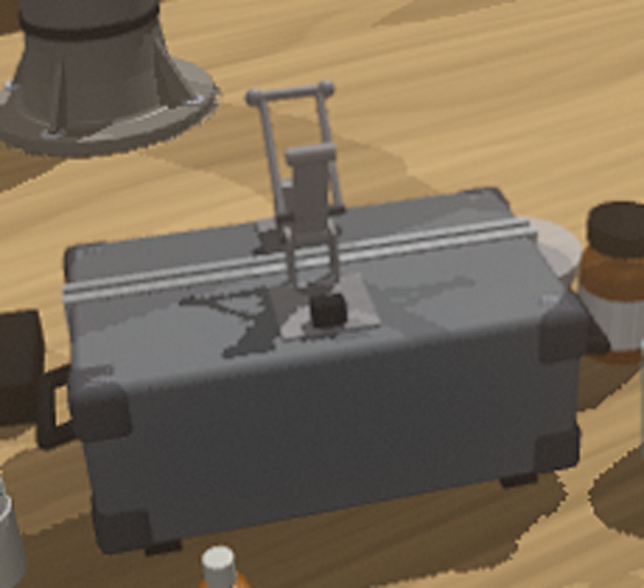

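```bash
cat > c.py <<'E'
from h import *
c=camera("top"); d=camera("scene")
a=onz(c,(280,212.6),122);b=onz(c,(433.5,258.2),122); print(a,b,np.degrees(np.arctan2(a[0]-b[0],a[1]-b[1])))
a=onz(c,(278.4,219.7),122);b=onz(c,(432,265.5),122); print(a,b,np.degrees(np.arctan2(a[0]-b[0],a[1]-b[1])))
# bar balls
for uv in ((298,302),(389,333)): print(onz(c,(255+uv[0]/3.4,150+uv[1]/3.4),213))
for uv in ((252,98),(327,89)): print(pt(d,(170+uv[0]/2.8,110+uv[1]/2.8)),onz(d,(170+uv[0]/2.8,110+uv[1]/2.8),213))
for P in (np.load("top_case.npy"),np.load("scene_case.npy")):
    Q=P[(P[:,2]>204)]; print(len(Q),Q.mean(0), Q.min(0),Q.max(0))
E
python3 c.py
```

```text
[573.66417378  83.14277116 122.        ] [ 503.06565291 -168.92195499  122.        ] 15.646545774872862
[561.7598163   85.41595324 122.        ] [ 491.32797081 -166.2183531   122.        ] 15.636807256417542
[527.34492613 -17.88556641 213.        ]
[515.25461166 -55.42396616 213.        ]
[518.86448138 -57.40272712 213.90535876] [516.9337527  -56.62778665 213.        ]
[530.24457926 -19.76925041 214.15488589] [527.82982297 -18.61290258 213.        ]
284 [539.49082084 -41.54318952 211.23671857] [512.31205451 -62.89960381 204.11195651] [581.33096528 -14.16103027 218.29168114]
192 [538.31328991 -45.0519555  210.75687474] [516.75469507 -64.24995309 204.01059229] [581.55535289 -19.17096383 218.03911872]
```

drive_tool([
  [[0, 0, -50, 0.1], [0, 0, -10, 0.15], [0, 0, 0, 0.15], [0, 0, 0, 0.115]],
], gripper=0, newtons=25)

```text
clock: 1.85
tool_pos: [132.0, -533.3, 292.5]
ee_rot: [-3.107, 0.452, 0.001]
wrist_force: [-0.6, -0.1, -0.1]
finger_gap: 0.999
```

drive_tool([
  [[17, -41, 0, -0.016], [17, -41, 0, 0], [17, -41, 0, 0], [17, -41, 0, 0], [17, -41, 0, 0], [17, -41, 0, 0], [17, -41, 0, 0], [17, -41, 0, 0], [17, -41, 0, 0], [17, -41, 0, 0], [17, -41, 0, 0], [17, -41, 0, 0], [17, -41, 0, 0], [0, 0, 0, 0]],
])

```text
clock: 3.6
tool_pos: [501.1, -67.3, 293.2]
ee_rot: [3.11, -0.433, 0.008]
wrist_force: [-0.8, -0.6, -0.5]
finger_gap: 1.0
```

```bash
cat > d.py <<'E'
from h import *
import sys
p=pose(); c=camera("wrist"); cv2.imwrite(f"pics/{sys.argv[1]}.png",c["color"])
print(p[0].round(1), np.degrees(np.arctan2(p[1][1,0],p[1][0,0])),p[1][:,2].round(3))
for k in ["lever_tip","lever_axis","loop_bar","keeper_plate","drop_point"]:
    for l in landmark_of(k,c)[:2]:
        q=pt(c,l["uv"],p); print(k,round(l["score"],2),np.round(l["uv"],1),None if q is None else q.round(1))
E
python3 d.py w1
```

```text
[501.1 -67.3 293.2] -15.856935008172679 [ 0.005 -0.003 -1.   ]
lever_tip 0.64 [268.3 111.2] [573.6 -51.3 207.5]
lever_axis 0.63 [278.9 128.7] [558.5 -49.2 166.9]
loop_bar 0.92 [270.1 194.7] [518.  -35.2 214.4]
keeper_plate 0.73 [283.7 183.3] [510.3 -36.6 153.3]
drop_point 0.63 [282.  192.7] [517.3 -44.  215.4]
```

View pics/w1.png

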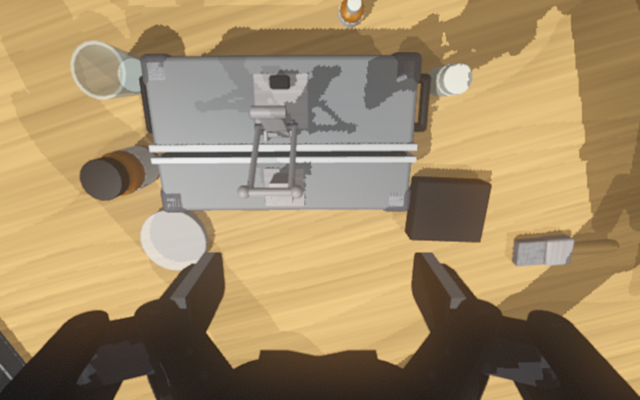

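```bash
cat > e.py <<'E'
from h import *
p=pose(); c=camera("wrist")
x0,y0=225,80
cv2.imwrite("pics/w1c.png",cv2.resize(c["color"][80:220,205:345],None,fx=4.2,fy=4.2,interpolation=cv2.INTER_CUBIC))
for uv in ((244,191.5),(297.5,191.5),(270.5,190)):
    q=pt(c,uv,p); z=onz(c,uv,213,p); print(q.round(1),z.round(1),(p[1].T@(z-p[0])).round(1))
v,u=np.nonzero(c["z_map"]>0); q=cv2.undistortPoints(np.stack([u,v],1)[:,None].astype(float),K(c),np.array(c["dist_coeffs"]))[:,0]
R,t=ext(c,p); P=(np.c_[q,np.ones(len(q))]*c["z_map"][v,u][:,None]-t)@R
a=np.radians(-15.65); ex=np.array([np.cos(a),np.sin(a)]); ey=np.array([-ex[1],ex[0]])
L=np.c_[P[:,:2]@ex,P[:,:2]@ey,P[:,2]]; np.save("wl.npy",L)
o=np.array([522,-37.5]);o=np.array([o@ex,o@ey])
S=L[(abs(L[:,0]-o[0])<60)&(abs(L[:,1]-o[1])<32)&(L[:,2]>124)]-[o[0],o[1],0]
for s in S[::6]: pass
H=S[S[:,2]>205]; print(len(H),H.min(0),H.max(0))
B=H[H[:,0]<15]; print("bar x",np.percentile(B[:,0],[5,50,95]),"y",B[:,1].min(),B[:,1].max(),"z",np.percentile(B[:,2],[50,95,100]))
T=H[H[:,0]>30]; print("tip",T.mean(0),T.min(0),T.max(0))
k=S[(S[:,0]<0)&(S[:,2]<190)&(S[:,2]>127)]; print(len(k),np.histogram(k[:,2],bins=np.arange(127,190,3))); 
for z0 in np.arange(130,165,3):
    kk=k[abs(k[:,2]-z0)<1.5]
    if len(kk): print(z0,len(kk),kk.min(0).round(1),kk.max(0).round(1))
E
python3 e.py
```

```text
[524.  -25.1 215.6] [523.5 -24.3 213. ] [  9.1 -54.6  80.2]
[488.2 -48.1 116.1] [512.4 -61.3 213. ] [  8.9 -16.   80.4]
[519.6 -43.5 215.1] [519.1 -43.  213. ] [ 10.1 -35.4  80.3]
21915 [-25.85519371 -31.98831328 205.01145773] [ 57.63302189  31.99988415 390.51707   ]
bar x [-19.48690224  -1.72451617   3.9699968 ] y -31.988313278867324 31.999884148966174 z [366.39938459 384.91888325 390.51707   ]
tip [ 53.41959134   1.42348986 206.99069217] [ 48.95815722 -10.6882853  205.01145773] [ 57.63302189  13.46942364 209.52001497]
345 (array([ 15,  13,  14,  20, 131,  14,  14,  14,  86,  24,   0,   0,   0,
         0,   0,   0,   0,   0,   0,   0]), array([127, 130, 133, 136, 139, 142, 145, 148, 151, 154, 157, 160, 163,
       166, 169, 172, 175, 178, 181, 184, 187]))
130 19 [-14.7  -8.4 128.7] [ -9.5  11.  131.1]
133 16 [-17.5  -8.5 131.5] [ -9.7  10.3 134.4]
136 14 [-30.2  -8.3 135.3] [ -9.6  11.1 137.4]
139 78 [-33.7  -8.4 137.5] [ -9.6  11.  140.5]
142 65 [-33.2  -7.6 140.5] [ -9.9  11.4 143.4]
145 17 [-10.8  -2.4 144. ] [-10.1  10.4 146.4]
148 13 [-11.   -2.9 146.5] [-10.3  11.3 149.5]
151 32 [-23.9  -6.2 149.9] [-10.4  10.5 152.5]
154 87 [-23.5  -3.5 152.5] [-10.7  11.4 155.4]
```

View pics/w1c.png

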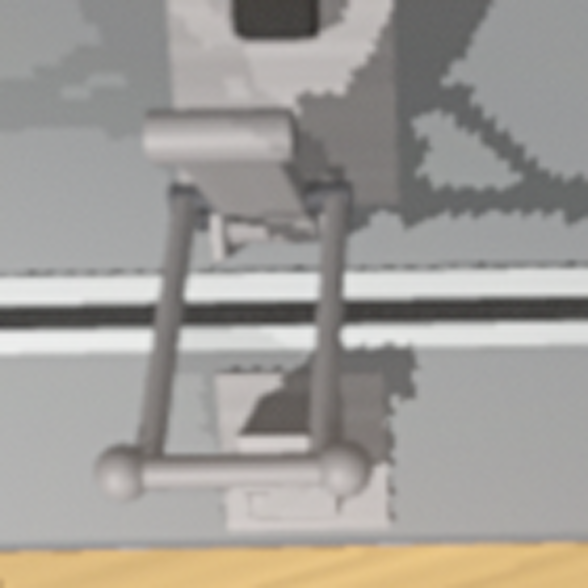

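```bash
cat > f.py <<'E'
from h import *
p=pose(); c=camera("wrist");p2=pose(); print(p[0],p2[0],np.degrees(np.arctan2(p[1][1,0],p[1][0,0])),sense()["dq"].round(3))
cv2.imwrite("pics/w1d.png",cv2.resize(c["color"][80:220,205:345],None,fx=4.2,fy=4.2,interpolation=cv2.INTER_CUBIC))
for k in ["lever_tip","loop_bar"]:
    for l in landmark_of(k,c)[:2]:
        q=pt(c,l["uv"],p); print(k,round(l["score"],2),np.round(l["uv"],1),None if q is None else q.round(1))
a=np.radians(-15.65); ex=np.array([np.cos(a),np.sin(a)]); ey=np.array([-ex[1],ex[0]])
for uv in ((120,472),(344,470)):
    uv=(205+uv[0]/4.2,80+uv[1]/4.2)
    z=onz(c,uv,213,p); print(z.round(1),"case-rel",ex@(z[:2]-[522,-37.5]),ey@(z[:2]-[522,-37.5]),(p[1].T@(z-p[0])).round(1))
E
python3 f.py
```

```text
[499.09130939 -73.44021212 293.44031629] [499.19233644 -73.19580727 293.4838004 ] -16.474293255460317 [-0.002  0.001 -0.006 -0.002  0.    -0.001 -0.001]
lever_tip 0.7 [261.  113.2] [571.9 -53.1 207.1]
loop_bar 0.91 [262.6 194.3] [518.1 -36.7 214.6]
[525.1 -16.7 213. ] case-rel -2.629577219947312 20.87532186864948 [  8.4 -62.2  80.2]
[514.4 -53.7 213. ] case-rel -2.956453495974909 -17.69604505832171 [  8.6 -23.6  80.4]
```

View pics/w1d.png

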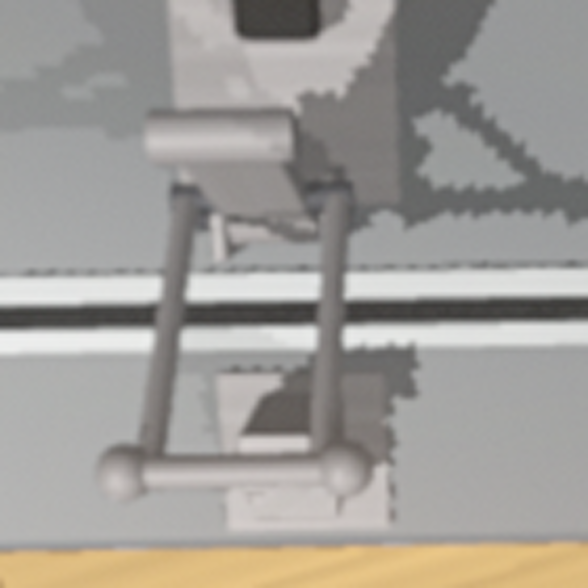

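drive_tool([
  [[4, -20, 0, -0.014], [4, -20, 0, 0], [0.5, -3, 0, 0], [0, 0, 0, 0], [0, 0, 0, 0], [0, 0, 0, 0]],
])

```text
clock: 4.85
tool_pos: [520.5, -30.9, 293.4]
ee_rot: [3.108, -0.423, 0.008]
wrist_force: [0.2, 0.0, -1.3]
finger_gap: 1.003
```

```bash
cat > g.py <<'E'
from h import *
s=sense();p=pose();B=np.array([519.8,-35.2,213.]);B[:2]=[(525.1+514.4)/2,(-16.7-53.7)/2]
print(s["clock"],p[0].round(1),np.degrees(np.arctan2(p[1][1,0],p[1][0,0])).round(2),p[1][:,2].round(4),(p[1].T@(B-p[0])).round(1),s["wrist_force"].round(2),s["finger_gap"])
E
python3 g.py
```

```text
4.85 [520.5 -30.9 293.4] -15.51 [ 0.0044 -0.0053 -1.    ] [-0.   4.  80.4] [ 0.24  0.02 -1.33] 1.0025485207480391
```

drive_tool([
  [[0, 4, 15, 0], [0, 0, 15, 0], [0, 0, 15, 0], [0, 0, 0, 0], [0, 0, 0, 0]],
])

```text
clock: 5.48
tool_pos: [518.3, -36.7, 243.8]
ee_rot: [3.107, -0.427, 0.003]
wrist_force: [0.6, 0.2, -0.2]
finger_gap: 1.0
```

```bash
python3 g.py; python3 d.py w2
```

```text
5.475 [518.3 -36.7 243.8] -15.65 [ 0.0013 -0.0057 -1.    ] [ 0.9 -2.  30.7] [ 0.59  0.18 -0.17] 1.0002282519980148
[518.3 -36.7 243.8] -15.645469667136172 [ 0.001 -0.006 -1.   ]
lever_tip 0.6 [314.4 128.7] [574.3 -49.3 208.2]
lever_axis 0.68 [318.5 145.9] [559.7 -47.9 170.2]
loop_bar 0.91 [317. 231.] [518.8 -35.1 215. ]
keeper_plate 0.82 [316.4 205.1] [512.1 -33.  146. ]
drop_point 0.88 [318.8 216.4] [505.4 -33.  154. ]
```

View pics/w2.png

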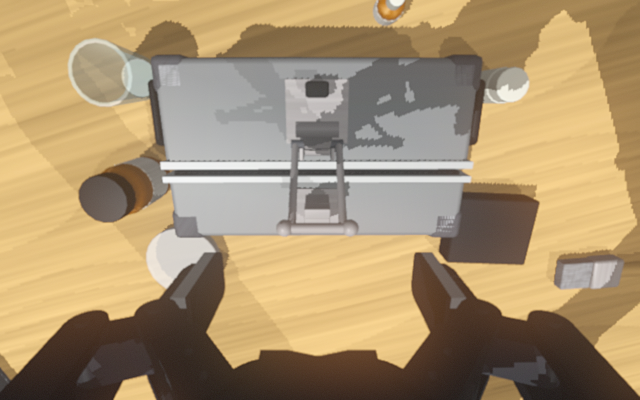

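drive_tool([
  [[0.9, -1, 15, 0], [0, 0, 15, 0], [0, 0, 11, 0], [0, 0, 0, 0], [0, 0, 0, 0]],
])

```text
clock: 6.4
tool_pos: [519.2, -36.2, 199.5]
ee_rot: [3.107, -0.427, 0.002]
wrist_force: [0.5, -0.0, 0.4]
finger_gap: 1.002
```

```bash
python3 g.py; python3 d.py w3
```

```text
6.4 [519.2 -36.2 199.5] -15.64 [ 5.0e-04 -5.6e-03 -1.0e+00] [  0.3  -1.  -13.5] [ 0.52 -0.03  0.44] 1.0017711282600013
[519.2 -36.2 199.5] -15.637375618372248 [ 0.    -0.006 -1.   ]
lever_tip 0.88 [320.8 139.6] [573.7 -51.3 207.6]
lever_axis 0.58 [319.  158.3] [560.3 -47.1 172. ]
loop_bar 0.96 [321.  271.5] [518.5 -35.9 215.1]
keeper_plate 0.84 [319.7 222.6] [512.4 -34.5 139.6]
drop_point 0.78 [319.3 237.6] [508.  -32.8 153.7]
drop_point 0.71 [319.7 269.7] [519.7 -35.6 215.4]
```

View pics/w3.png

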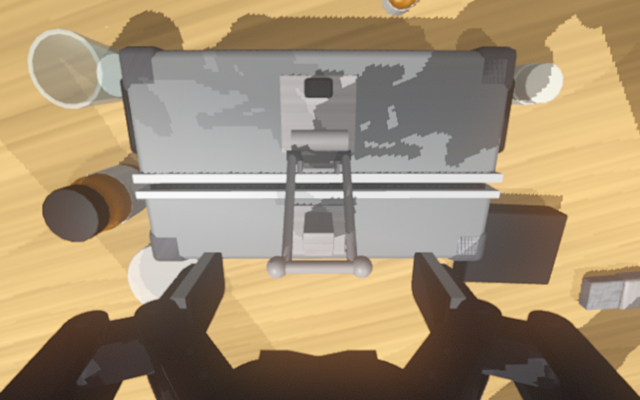

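drive_tool([
  [[0, 0, 0, 0], [0, 0, 0, 0], [0, 0, 0, 0], [0, 0, 0, 0], [0, 0, 0, 0], [0, 0, 0, 0]],
], gripper=1, newtons=30)

```text
clock: 7.45
tool_pos: [519.3, -36.7, 200.5]
ee_rot: [3.106, -0.428, 0.004]
wrist_force: [0.2, -1.0, -0.1]
finger_gap: 0.527
```

```bash
python3 g.py; python3 d.py w4
```

```text
7.45 [519.3 -36.7 200.5] -15.67 [ 0.0015 -0.0066 -1.    ] [  0.1  -1.5 -12.6] [ 0.2  -1.05 -0.1 ] 0.5273084718814232
[519.3 -36.7 200.5] -15.674938244725901 [ 0.001 -0.007 -1.   ]
lever_tip 0.97 [318.7 137.3] [574.8 -51.3 207.6]
lever_axis 0.97 [316.4 158.5] [560.1 -46.2 169.6]
lever_axis 0.51 [316.7 236.2] [509.3 -32.  154.2]
loop_bar 0.78 [318.9 267.6] [519.9 -35.8 214.6]
keeper_plate 0.79 [317.  224.8] [512.2 -33.1 142.2]
drop_point 0.57 [315.  236.9] [509.  -30.8 153.9]
```

View pics/w4.png

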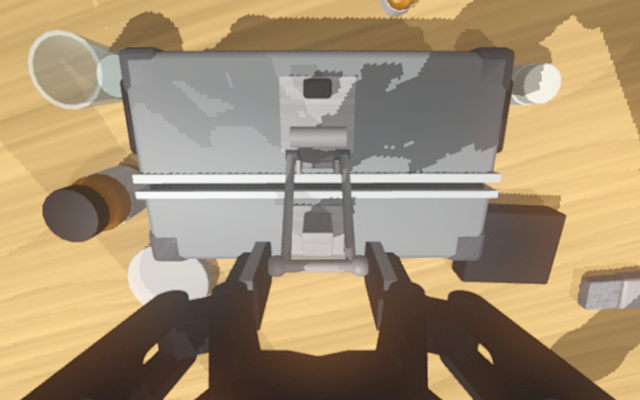

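drive_tool([
  [[-2.5, 0, 2, 0], [-2.5, 0, 3, 0], [-2.5, 0, 3, 0], [-2.5, 0, 4, 0], [-2.5, 0, 4, 0], [-2.5, 0, 4, 0], [0, 0, 0, 0]],
])

```text
clock: 8.62
tool_pos: [504.6, -32.6, 179.8]
ee_rot: [3.106, -0.427, 0.008]
wrist_force: [-0.4, 0.3, 2.0]
finger_gap: 0.526
```

```bash
python3 g.py
```

```text
8.625 [504.6 -32.6 179.8] -15.67 [ 0.0041 -0.0072 -1.    ] [ 15.4  -1.4 -33.1] [-0.37  0.34  2.  ] 0.526171545079511
```

drive_tool([
  [[-2.5, 0, 3, 0], [-2.5, 0, 4, 0], [-2.5, 0, 4, 0], [-2.5, 0, 4, 0], [-2.5, 0, 4, 0], [0, 0, 0, 0], [0, 0, 0, 0]],
])

```text
clock: 9.5
tool_pos: [494.5, -29.8, 159.9]
ee_rot: [3.106, -0.429, 0.017]
wrist_force: [1.4, -0.8, 2.1]
finger_gap: 0.525
```

```bash
python3 g.py; python3 d.py w5;python3 - <<'E'
from h import *
c=camera("scene"); cv2.imwrite("pics/s5.png",cv2.resize(c["color"][110:270,190:390],None,fx=4,fy=4,interpolation=cv2.INTER_CUBIC)[:600])
E
```

```text
9.5 [494.5 -29.8 159.9] -15.72 [ 0.0098 -0.0075 -0.9999] [ 26.4  -1.4 -52.8] [ 1.35 -0.8   2.05] 0.5246783305262264
[494.5 -29.8 159.9] -15.71527457190036 [ 0.01  -0.007 -1.   ]
lever_tip 0.89 [317.4  92.4] [566.1 -48.2 209.7]
lever_axis 0.86 [317. 119.] [557.6 -45.7 174. ]
loop_bar 0.77 [318.  268.2] [495.4 -28.5 175.2]
keeper_plate 0.73 [316.1 208.7] [512.5 -32.5 144.2]
drop_point 0.94 [318.7 226. ] [506.5 -32.2 153.7]
```

View pics/w5.png

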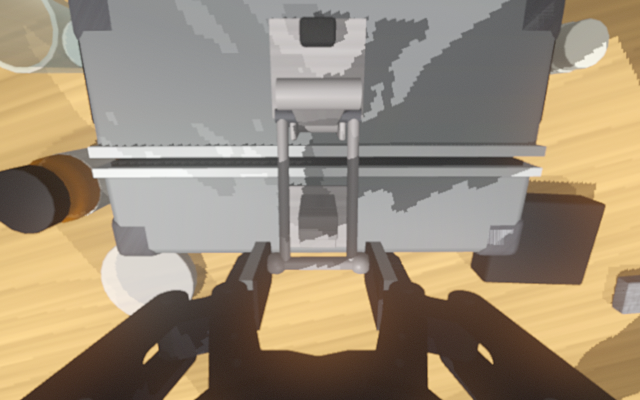

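View pics/s5.png

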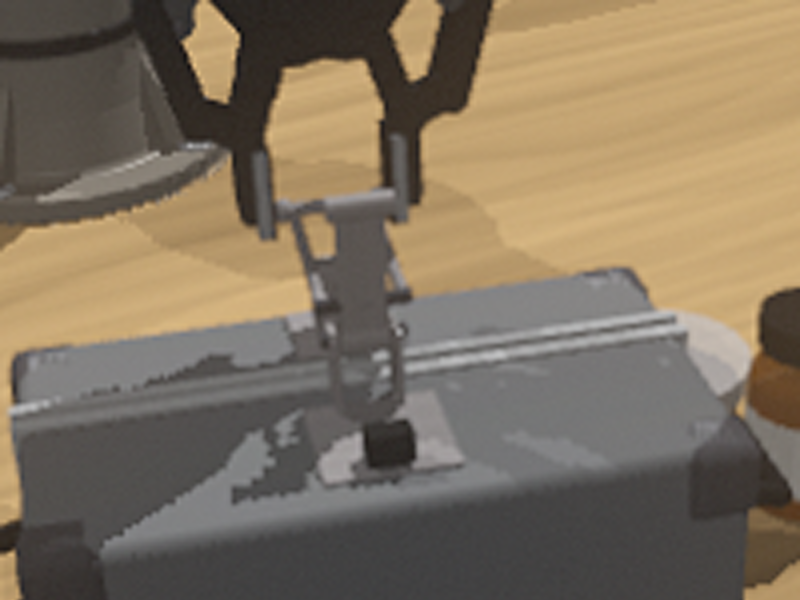

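```bash
cat > k.py <<'E'
from h import *
import sys
p=pose(); c=camera("wrist")
v,u=np.nonzero(c["z_map"]>0); q=cv2.undistortPoints(np.stack([u,v],1)[:,None].astype(float),K(c),np.array(c["dist_coeffs"]))[:,0]
R,t=ext(c,p); P=(np.c_[q,np.ones(len(q))]*c["z_map"][v,u][:,None]-t)@R
a=np.radians(-15.65); ex=np.array([np.cos(a),np.sin(a)]); ey=np.array([-ex[1],ex[0]]); o=np.array([522,-37.5])
L=np.c_[(P[:,:2]-o)@ex,(P[:,:2]-o)@ey,P[:,2]]
S=L[(L[:,0]<0)&(L[:,0]>-45)&(abs(L[:,1]-1.5)<13)&(L[:,2]>110)&(L[:,2]<190)]
for x in range(-44,0,2):
    w=S[(abs(S[:,0]-x)<=1)]
    if len(w): print(x,len(w),np.percentile(w[:,2],[5,25,50,75,95]).round(1),"y",w[:,1].min().round(1),w[:,1].max().round(1))
w=S[(S[:,2]>151)&(S[:,2]<157)]; print("lip",w.min(0),w.max(0))
w=S[(S[:,2]>138)&(S[:,2]<145)]; print("foot",w.min(0),w.max(0))
E
python3 k.py
```

```text
-44 10 [116.4 117.2 117.7 117.7 117.8] y -10.9 14.4
-42 17 [116.9 117.1 117.5 118.  118.5] y -11.5 14.3
-40 16 [116.7 117.2 117.4 118.  118.5] y -11.4 14.3
-38 8 [116.6 117.2 117.6 117.8 118.5] y -11.5 14.3
-36 6 [116.8 117.2 117.5 118.6 119.3] y -11.4 14.2
-34 90 [127.8 139.6 140.  140.5 140.9] y -11.3 14.2
-32 119 [137.  140.1 140.4 140.7 141.3] y -11.3 14.1
-30 109 [126.9 140.2 140.6 141.1 174. ] y -11.3 14.1
-28 178 [174.2 174.6 175.  175.4 175.9] y -11.5 14.4
-26 284 [173.8 174.8 175.2 175.6 176.2] y -11.4 14.5
-24 446 [151.7 171.5 173.3 174.3 175.3] y -11.5 14.5
-22 169 [119.  152.  152.4 152.8 172.3] y -11.5 14.5
-20 147 [119.  151.9 152.4 152.9 171.1] y -11.4 14.5
-18 165 [118.8 153.  153.4 154.  172.3] y -11.4 14.4
-16 175 [118.6 153.2 153.7 154.1 170.6] y -11.5 14.4
-14 192 [118.6 153.2 153.8 154.2 171.6] y -11.5 14.3
-12 259 [119.3 151.9 153.4 154.  170.1] y -11.5 14.3
-10 800 [119.3 127.1 136.4 144.7 151.7] y -11.4 14.5
-8 147 [118.2 118.9 119.3 119.9 170.9] y -11.4 14.4
-6 168 [118.5 119.1 119.5 119.9 170.4] y -11.5 14.5
-4 192 [116.7 117.4 118.  119.4 170.2] y -11.5 14.5
-2 160 [116.5 117.3 117.8 118.2 170.3] y -11.5 14.5
lip [-24.56233297  -8.45213571 151.01595091] [-10.46613277  11.48772372 155.95171187]
foot [-34.97953433  -8.38341187 138.05054238] [ -9.88929516  11.26916758 144.98726121]
```

```bash
cat >> k.py <<'E'
w=L[(L[:,2]>165)&(L[:,2]<180)&(abs(L[:,1]-1.5)<10)&(L[:,0]<-15)]; print("bar",np.percentile(w,[2,50,98],axis=0).round(1).tolist())
print(p[0], (P.shape))
E
python3 k.py | tail -2
```

```text
bar [[-28.9, -8.2, 171.4], [-25.3, 1.4, 174.7], [-23.4, 11.1, 176.3]]
[494.50555612 -29.77016878 159.97070006] (255016, 3)
```

drive_tool([
  [[-2, 0, 0, 0], [-2, 0, 0, 0], [0, 0, 0, 0], [0, 0, 0, 0]],
])

```text
clock: 10.45
tool_pos: [491.3, -28.9, 160.3]
ee_rot: [3.106, -0.429, 0.02]
wrist_force: [1.8, -1.1, 1.2]
finger_gap: 0.526
```

```bash
sed -i 's/L\[:,2\]>165)/L[:,2]>157)/' k.py; python3 k.py | tail -4; python3 g.py
```

```text
lip [-24.61994191  -8.42426943 151.01016107] [-10.46656452  11.4765563  155.58496945]
foot [-34.58655445  -8.22592597 138.06289943] [ -9.92552926  11.37388644 144.96316982]
bar [[-32.3, -8.2, 171.8], [-28.7, 1.4, 175.1], [-26.7, 11.0, 176.6]]
[491.3374912  -28.87128754 160.29029192] (254993, 3)
10.5 [491.3 -28.9 160.3] -15.72 [ 0.0121 -0.0078 -0.9999] [ 29.8  -1.4 -52.3] [ 2.   -1.57  0.48] 0.5257162856982006
```

drive_tool([
  [[-1.2, 0, 2, 0], [-0.4, 0, 3, 0], [0, 0, 3, 0], [-0.3, 0, 3, 0], [0, 0, 3, 0], [-0.3, 0, 2, 0], [0, 0, 2, 0], [0, 0, 0, 0], [0, 0, 0, 0]],
])

```text
clock: 11.62
tool_pos: [486.2, -27.5, 139.7]
ee_rot: [3.106, -0.428, 0.009]
wrist_force: [-0.1, -0.9, 1.2]
finger_gap: 0.523
```

```bash
python3 g.py; sed -i 's/L\[:,2\]>157)&(L\[:,2\]<180)&(abs(L\[:,1\]-1.5)<10)/L[:,2]>144)\&(L[:,2]<180)\&(abs(L[:,1]-1.5)<18)\&(L[:,0]<-25)/' k.py; python3 k.py | tail -24;  python3 d.py w6
```

```text
11.625 [486.2 -27.5 139.7] -15.68 [ 0.0049 -0.0069 -1.    ] [ 34.9  -1.3 -73. ] [-0.07 -0.92  1.16] 0.523225303684758
-40 13 [117.2 117.7 117.9 118.3 118.6] y -11.2 14.0
-38 2 [117.4 117.6 117.9 118.1 118.4] y 13.9 14.0
-36 108 [154.3 154.8 155.2 155.5 155.9] y -11.4 14.5
-34 320 [139.6 154.  155.6 156.  156.6] y -11.5 14.5
-32 543 [139.8 140.9 154.1 155.2 156.2] y -11.5 14.4
-30 145 [139.6 140.3 140.8 153.4 155.3] y -11.5 14.5
-28 21 [118.2 119.3 154.3 155.  155.4] y -11.5 14.5
-26 18 [117.7 118.2 153.9 155.3 156. ] y -11.5 14.5
-24 140 [119.9 151.7 152.3 152.6 155.3] y -11.5 14.4
-22 212 [151.3 152.  152.5 152.8 154.4] y -11.5 14.3
-20 208 [119.1 152.1 152.5 153.  155.8] y -11.4 14.4
-18 193 [118.9 153.1 153.6 154.1 155.7] y -11.4 14.5
-16 231 [118.9 153.3 153.8 154.1 155.2] y -11.4 14.4
-14 243 [118.9 153.3 153.8 154.3 155.6] y -11.5 14.4
-12 346 [118.9 150.9 153.5 154.1 155. ] y -11.5 14.4
-10 871 [124.4 131.2 138.8 145.9 152.5] y -11.5 14.5
-8 20 [156.7 157.6 158.2 158.4 158.8] y -11.4 14.5
-6 13 [156.9 157.8 158.5 158.9 159.2] y -11.3 14.5
-4 10 [158.1 158.7 159.1 159.4 160.1] y -11.5 14.3
-2 14 [158.3 158.9 159.3 159.6 160.4] y -11.5 14.4
lip [-36.64797248 -11.48639967 151.02505426] [ -5.58537293  14.49402601 156.97663184]
foot [-34.26739186  -8.48402038 138.00565526] [ -9.86325598  11.57432856 144.94661605]
bar [[-36.2, -16.0, 152.9], [-32.3, 1.4, 155.6], [-25.7, 18.9, 157.7]]
[486.17182703 -27.49763389 139.74568166] (254954, 3)
[486.2 -27.5 139.8] -15.680387598586353 [ 0.005 -0.007 -1.   ]
lever_tip 0.9 [318.6 173.5] [539.8 -41.  208.1]
lever_axis 0.64 [319.2 101.3] [555.6 -46.1 158.7]
loop_bar 0.79 [317.5 263.5] [489.7 -26.8 155.6]
keeper_plate 0.73 [319.5 208.4] [511.4 -33.9 147.3]
drop_point 0.66 [317.  227.5] [505.6 -31.1 154. ]
```

View pics/w6.png

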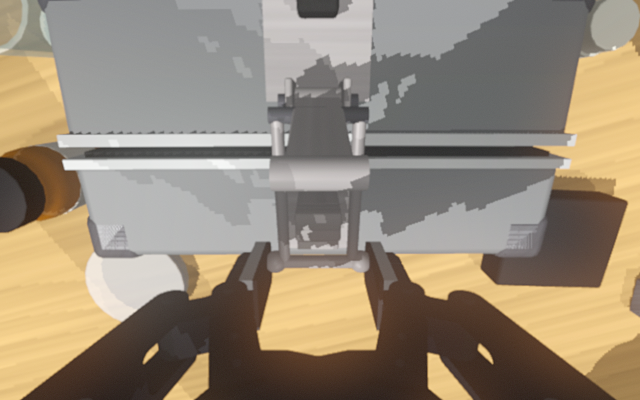

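drive_tool([
  [[1, 0, 1.5, 0], [1, 0, 1.5, 0], [0, 0, 1.5, 0], [0, 0, 1, 0], [0, 0, 0, 0], [0, 0, 0, 0]],
])

```text
clock: 12.72
tool_pos: [487.2, -27.8, 133.4]
ee_rot: [3.106, -0.427, 0.005]
wrist_force: [-0.7, -0.1, 1.4]
finger_gap: 0.529
```

```bash
python3 g.py; python3 k.py | tail -4
```

```text
12.725 [487.2 -27.8 133.4] -15.65 [ 0.0025 -0.0065 -1.    ] [ 33.7  -1.2 -79.5] [-0.68 -0.06  1.39] 0.5285180342561097
lip [-33.0294406  -11.47872886 151.00730755] [ -3.95981294  14.49042942 156.49576001]
foot [-33.23962997  -8.31548851 138.00438308] [ -9.8160803   11.53043249 144.94560247]
bar [[-35.6, -16.0, 146.5], [-31.4, 1.9, 149.5], [-25.8, 18.9, 151.6]]
[487.17839776 -27.76103262 133.38832301] (254966, 3)
```

drive_tool([
  [[1, 0, 0.8, 0], [0.3, 0, 0.8, 0], [0, 0, 0.5, 0], [0, 0, 0, 0]],
])

```text
clock: 13.28
tool_pos: [487.8, -28.0, 130.9]
ee_rot: [3.106, -0.427, 0.003]
wrist_force: [-1.0, -0.0, 1.3]
finger_gap: 0.525
```

```bash
python3 g.py; python3 k.py | tail -2
```

```text
13.275 [487.8 -28.  130.9] -15.64 [ 0.001  -0.0063 -1.    ] [ 32.9  -1.2 -82. ] [-1.01 -0.01  1.3 ] 0.5252012812122864
bar [[-34.9, -16.0, 144.5], [-30.8, 1.4, 147.1], [-25.7, 18.9, 149.4]]
[487.84401019 -27.97141253 130.90312397] (254996, 3)
```

drive_tool([
  [[0.3, 0, 0.6, 0], [0, 0, 0.5, 0], [0, 0, 0.3, 0]],
])

```text
clock: 13.7
tool_pos: [488.2, -28.0, 129.7]
ee_rot: [3.106, -0.427, 0.003]
wrist_force: [-2.3, -0.2, 3.2]
finger_gap: 0.524
```

```bash
python3 g.py; python3 k.py | tail -2
```

```text
13.7 [488.2 -28.  129.7] -15.64 [ 0.0011 -0.0064 -1.    ] [ 32.6  -1.1 -83.3] [-2.35 -0.24  3.21] 0.5241393844400827
bar [[-34.4, -16.0, 144.2], [-30.7, 1.4, 146.2], [-25.6, 18.9, 148.2]]
[488.17493202 -28.04231382 129.65984219] (254994, 3)
```

drive_tool([
  [[0, 0, 0.5, 0], [0, 0, 0.5, 0]],
])

```text
clock: 14.0
tool_pos: [488.2, -28.1, 129.5]
ee_rot: [3.106, -0.427, 0.004]
wrist_force: [-3.5, -1.5, 6.7]
finger_gap: 0.53
```

```bash
python3 g.py
```

```text
14.0 [488.2 -28.1 129.5] -15.65 [ 0.0014 -0.0068 -1.    ] [ 32.5  -1.1 -83.4] [-3.52 -1.54  6.67] 0.5299681935991535
```

drive_tool([
  [[0, 0, -0.6, 0], [1, 0, -0.2, 0], [1.2, 0, 0, 0], [1.2, 0, 0, 0], [0, 0, 0, 0]],
])

```text
clock: 14.62
tool_pos: [488.2, -28.1, 129.7]
ee_rot: [3.106, -0.426, -0.009]
wrist_force: [-2.2, -0.1, 3.7]
finger_gap: 0.524
```

```bash
python3 g.py; python3 k.py | tail -2
```

```text
14.625 [488.2 -28.1 129.7] -15.63 [-0.0065 -0.0059 -1.    ] [ 31.9  -1.  -83.5] [-2.15 -0.06  3.73] 0.5243965202240537
bar [[-34.3, -16.0, 144.2], [-30.6, 1.0, 146.2], [-25.5, 18.9, 148.4]]
[488.19253081 -28.08052232 129.68323947] (254984, 3)
```

```bash
python3 d.py w7; python3 - <<'E'
from h import *
c=camera("scene"); cv2.imwrite("pics/s7.png",cv2.resize(c["color"][90:240,190:390],None,fx=4,fy=4,interpolation=cv2.INTER_CUBIC)[:600]); print(sense()["effort"].round(2),sense()["qpos"].round(3))
E
```

```text
[488.2 -28.1 129.7] -15.636894820762386 [-0.006 -0.006 -1.   ]
lever_tip 0.91 [320.5 196.6] [539.9 -41.1 207.3]
lever_axis 0.96 [320.  107.1] [556.  -46.3 156.5]
loop_bar 0.57 [319.3 264.3] [491.6 -28.1 146. ]
keeper_plate 0.85 [317.5 217.5] [512.7 -33.3 145.2]
drop_point 0.3 [318.6 219.2] [511.9 -33.5 145.4]
[-0.000e+00 -3.125e+01 -2.680e+00 -2.085e+01  2.900e-01 -1.200e+00
  3.000e-02] [ 0.376  0.311 -0.439  1.807  0.156  1.064 -1.965]
```

View pics/s7.png

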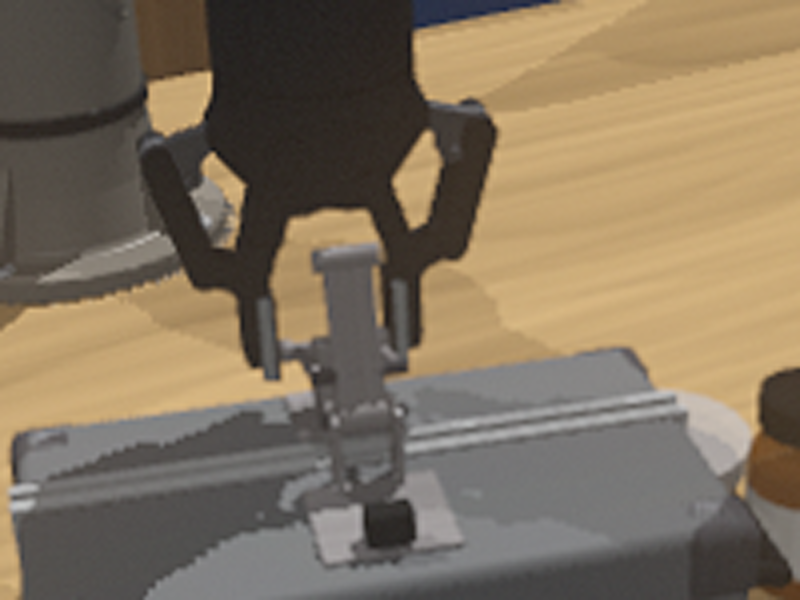

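View pics/w7.png

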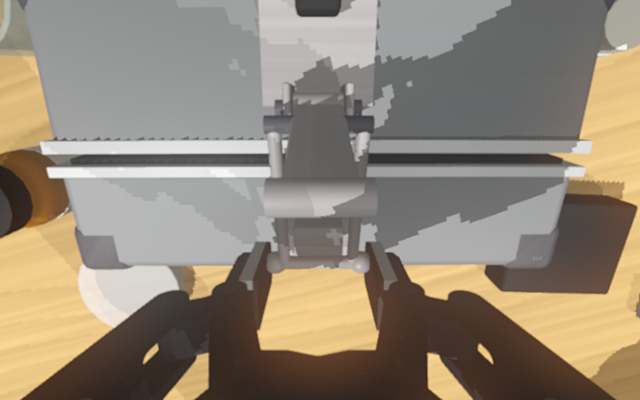

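drive_tool([
  [[2, 0, -0.8, 0], [2.5, 0, 0, 0], [2.5, 0, 0, 0]],
])

```text
clock: 15.4
tool_pos: [492.4, -29.3, 129.8]
ee_rot: [3.106, -0.426, -0.019]
wrist_force: [-7.1, 1.2, 8.0]
finger_gap: 0.522
```

```bash
python3 g.py; python3 k.py | tail -2;python3 -c "
from h import *
print(sense()['torque'],sense()['wrist_force'])"
```

```text
15.4 [492.4 -29.3 129.8] -15.62 [-0.0129 -0.0049 -0.9999] [ 27.   -1.  -83.5] [-7.09  1.16  8.03] 0.5222556906492619
bar [[-30.1, -16.1, 144.9], [-27.7, -0.1, 146.5], [-25.1, 19.1, 148.5]]
[492.43991643 -29.28498989 129.78497864] (254921, 3)
[ 0.15621031  1.10147348 -0.01870722] [-6.46795988  0.77413549  6.3856395 ]
```

drive_tool([
  [[1, 0, -1, 0], [2, 0, -0.5, 0], [2, 0, 0, 0]],
])

```text
clock: 15.82
tool_pos: [498.5, -31.0, 130.9]
ee_rot: [3.106, -0.426, -0.017]
wrist_force: [-5.9, 1.3, 3.7]
finger_gap: 0.526
```

```bash
python3 g.py; python3 k.py | tail -2
```

```text
15.825 [498.5 -31.  130.9] -15.63 [-0.0119 -0.0047 -0.9999] [ 20.8  -1.  -82.4] [-5.94  1.28  3.66] 0.5258415504883184
lip [-24.54926242 -11.31415035 151.00634261] [ -0.21287935  14.48832368 155.51991018]
foot [-34.41021418 -10.77180614 138.01776662] [ -9.29533356  14.2686945  144.98597868]Traceback (most recent call last):
  File "k.py", line 14, in <module>
    w=L[(L[:,2]>144)&(L[:,2]<180)&(abs(L[:,1]-1.5)<18)&(L[:,0]<-25)&(L[:,0]<-15)]; print("bar",np.percentile(w,[2,50,98],axis=0).round(1).tolist())
                                                                                               ~~~~~~~~~~~~~^^^^^^^^^^^^^^^^^^^^
    return _quantile_unchecked(
        a, q, axis, out, overwrite_input, method, keepdims, weights)
    return _ureduce(a,
                    func=_quantile_ureduce_func,
    ...<5 lines>...
                    overwrite_input=overwrite_input,
                    method=method)
    r = func(a, **kwargs)
    result = _quantile(arr,
                       quantiles=q,
    ...<2 lines>...
                       out=out,
                       weights=wgt)
    slices_having_nans = np.isnan(arr[-1, ...])
                                  ~~~^^^^^^^^^
IndexError: index -1 is out of bounds for axis 0 with size 0
```

```bash
python3 d.py w8; python3 g.py; python3 - <<'E'
from h import *
c=camera("wrist"); cv2.imwrite("pics/w8c.png",cv2.resize(c["color"][160:300,230:410],None,fx=4.2,fy=4.2,interpolation=cv2.INTER_CUBIC))
E
```

```text
[498.4 -31.  130.8] -15.62769640663147 [-0.012 -0.005 -1.   ]
lever_tip 0.78 [317.3  55.5] [577.5 -50.9 206. ]
lever_axis 0.88 [318.3 134.1] [558.  -46.1 161. ]
lever_axis 0.52 [317.2 234.3] [512.7 -33.1 139.4]
keeper_plate 0.95 [315.4 236.7] [512.6 -32.3 141.4]
16.175 [498.4 -31.  130.8] -15.62 [-0.0112 -0.005  -0.9999] [ 20.9  -1.  -82.4] [-3.83  0.18  2.08] 0.5301640508232696
```

View pics/w8c.png

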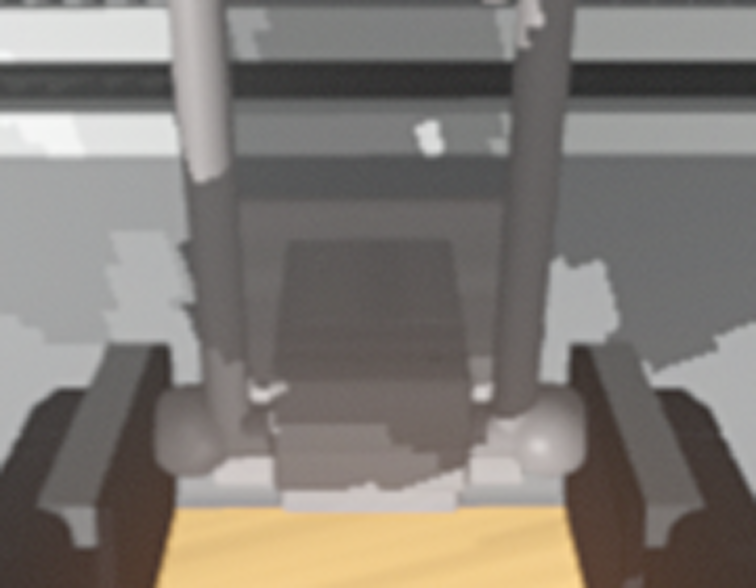

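View pics/w8.png

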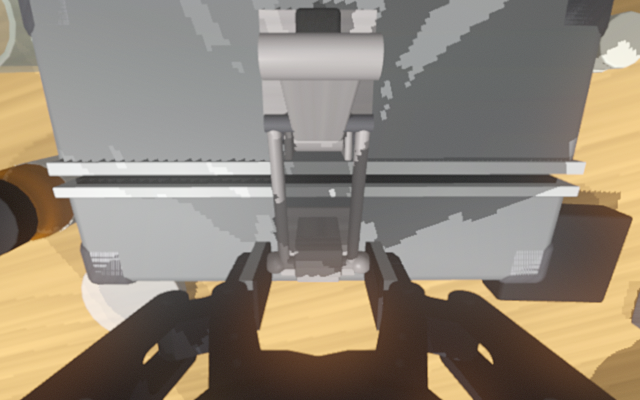

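drive_tool([
  [[2, 0, 0, 0], [2, 0, 0, 0], [2, 0, 0, 0]],
])

```text
clock: 16.6
tool_pos: [498.5, -31.0, 130.4]
ee_rot: [3.106, -0.425, -0.036]
wrist_force: [-8.8, 1.0, 6.7]
finger_gap: 0.525
```

```bash
python3 g.py; python3 d.py w9|head -3
```

```text
16.6 [498.5 -31.  130.4] -15.58 [-0.0239 -0.0037 -0.9997] [ 19.7  -0.9 -83. ] [-8.81  1.05  6.72] 0.5250348169309019
[498.5 -31.  130.4] -15.58470192903504 [-0.024 -0.004 -1.   ]
lever_tip 0.6 [318.5  57.2] [578.  -51.1 206.2]
lever_axis 0.66 [319.2 135.9] [557.9 -46.3 160.4]
```

drive_tool([
  [[0, 0, 0, 0], [0, 0, 0, 0]],
])

```text
clock: 17.15
tool_pos: [498.4, -31.0, 130.6]
ee_rot: [3.105, -0.425, -0.036]
wrist_force: [-4.0, -0.3, 2.5]
finger_gap: 0.519
```

drive_tool([
  [[0, 0, 0, 0], [0, 0, 0, 0], [0, 0, 0, 0], [0, 0, 0, 0]],
], gripper=0.1)

```text
clock: 17.65
tool_pos: [502.8, -32.0, 131.3]
ee_rot: [3.106, -0.426, -0.021]
wrist_force: [-0.5, 0.8, -0.7]
finger_gap: 0.902
```

```bash
python3 g.py; python3 d.py w10;python3 - <<'E'
from h import *
c=camera("wrist"); cv2.imwrite("pics/w10c.png",cv2.resize(c["color"][160:300,230:410],None,fx=4.2,fy=4.2,interpolation=cv2.INTER_CUBIC))
E
```

```text
17.65 [502.8 -32.  131.3] -15.61 [-0.0143 -0.0045 -0.9999] [ 16.1  -0.8 -82. ] [-0.53  0.82 -0.73] 0.9018292965053011
[502.8 -32.  131.3] -15.610872250841833 [-0.014 -0.005 -1.   ]
lever_tip 0.58 [322.2  82.5] [577.1 -51.5 206.5]
lever_axis 0.77 [318.8 147. ] [558.3 -46.2 162.4]
keeper_plate 0.8 [315.7 243.4] [512.9 -32.2 139.6]
drop_point 0.75 [318.7 259.2] [511.8 -33.2 153.1]
```

View pics/w10c.png

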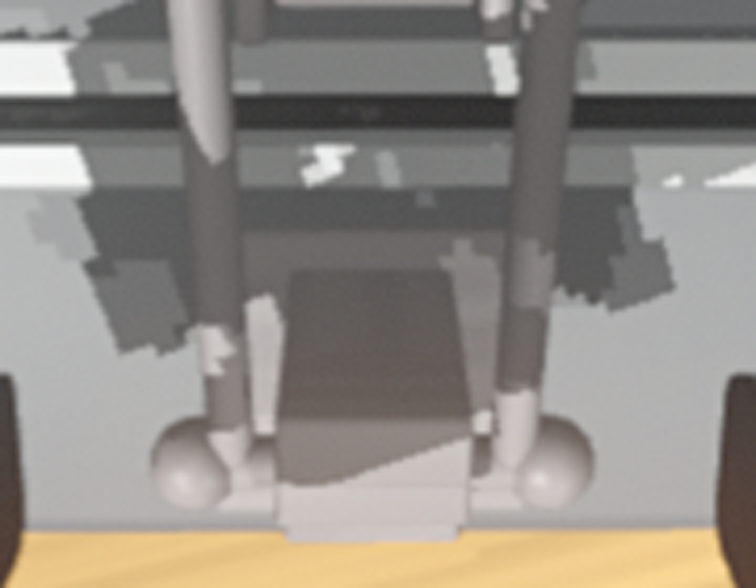

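```bash
cat > m.py <<'E'
from h import *
p=pose(); c=camera("wrist")
v,u=np.nonzero(c["z_map"]>0); q=cv2.undistortPoints(np.stack([u,v],1)[:,None].astype(float),K(c),np.array(c["dist_coeffs"]))[:,0]
R,t=ext(c,p); P=(np.c_[q,np.ones(len(q))]*c["z_map"][v,u][:,None]-t)@R
a=np.radians(-15.65); ex=np.array([np.cos(a),np.sin(a)]); ey=np.array([-ex[1],ex[0]]); o=np.array([522,-37.5])
L=np.c_[(P[:,:2]-o)@ex,(P[:,:2]-o)@ey,P[:,2]]
for s in (1,-1):
    yy=(L[:,1]-1.5)*s
    w=L[(yy>17.5)&(yy<25)&(L[:,0]<0)&(L[:,0]>-45)&(L[:,2]>132)&(L[:,2]<165)]
    print("ball",len(w),w.min(0).round(1),w.max(0).round(1),np.median(w,0).round(1))
w=L[(abs(L[:,1]-1.5)<8)&(L[:,2]>151)&(L[:,2]<157)&(L[:,0]<-8)&(L[:,0]>-40)]; print("lip",w.min(0),w.max(0))
w=L[(abs(L[:,1]-1.5)<14)&(L[:,2]>201)&(L[:,2]<216)&(L[:,0]>-8)&(L[:,0]<80)]; print("tip",w.min(0),w.max(0),w.mean(0))
E
python3 m.py
```

```text
ball 251 [-24.6  19.  142.9] [ -5.8  25.6 150. ] [-19.3  21.5 147.8]
ball 246 [-25.1 -22.3 141.9] [-15.8 -16.  150.3] [-19.2 -18.5 147.8]
lip [-24.52611918  -6.48456032 151.00304368] [-10.00882673   9.46756177 155.54817196]
tip [ -7.98422728 -10.72504465 201.43931584] [ 61.3552906   13.79260394 212.10157592] [ 56.88509816   1.47197436 205.41287193]
```

drive_tool([
  [[0, 0, -5, 0], [0, 0, -15, 0], [0, 0, -25, 0], [0, 0, -25, 0], [0, 0, -25, 0], [0, 0, 0, 0]],
], gripper=0)

```text
clock: 18.8
tool_pos: [505.0, -31.0, 234.0]
ee_rot: [3.107, -0.424, -0.015]
wrist_force: [0.4, -0.2, 0.3]
finger_gap: 0.999
```

```bash
cat > n.py <<'E'
from h import *
a=np.radians(-15.65); ex=np.array([np.cos(a),np.sin(a)]); ey=np.array([-ex[1],ex[0]]); o=np.array([522,-37.5])
s=sense();p=pose();d=p[0][:2]-o
print("t",s["clock"],"rel x,y,z",(d@ex).round(1),(d@ey).round(1),p[0][2].round(1),"ang",np.degrees(np.arctan2(p[1][1,0],p[1][0,0])).round(2),p[1][:,2].round(4),"F",s["wrist_force"].round(2),"gap",round(float(s["finger_gap"]),3))
E
python3 n.py; python3 m.py; python3 d.py w11
```

```text
t 18.8 rel x,y,z -18.1 1.7 234.0 ang -15.56 [-0.0101 -0.0047 -0.9999] F [ 0.4  -0.21  0.33] gap 0.999
ball 88 [-25.9  19.1 143.6] [ -3.9  24.9 150.5] [-19.8  21.6 147.9]
ball 85 [-25.1 -22.  142.2] [-16.2 -16.3 151. ] [-19.9 -18.6 148.1]
lip [-23.87037732  -6.49350992 151.05463212] [-10.13707688   8.94263949 155.47877634]
tip [ 53.01388554 -10.50627816 201.74002519] [ 61.43531481  13.51531259 208.0500624 ] [ 57.23170512   1.48909934 205.3555343 ]
[504.1 -31.1 232.6] -15.563533024157165 [-0.013 -0.005 -1.   ]
lever_axis 0.86 [323.7 126.6] [555.6 -48.8 156. ]
keeper_plate 0.62 [317.9 192.8] [511.6 -32.5 153.9]
drop_point 0.91 [317.8 201.3] [505.4 -30.7 153.7]
```

View pics/w11.png

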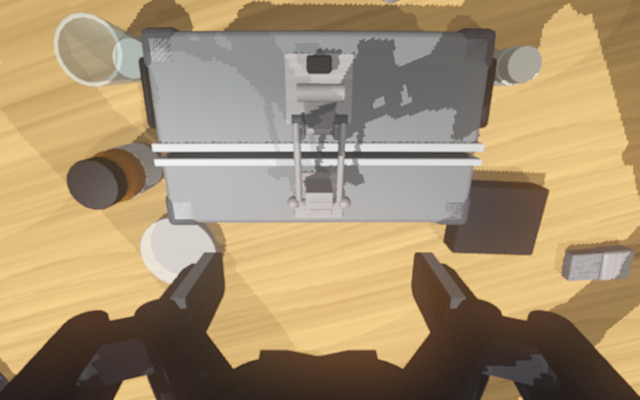

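drive_tool([
  [[12, 0, 0, 0], [18, 0, 0, 0], [18, 0, 0, 0], [0, 0, 0, 0], [0, 0, 0, 0], [0, 0, 0, 0]],
], gripper=1)

```text
clock: 19.9
tool_pos: [550.4, -45.2, 226.3]
ee_rot: [3.106, -0.425, -0.035]
wrist_force: [-0.2, 0.2, -0.1]
finger_gap: -0.0
```

```bash
python3 n.py; python3 d.py w12
```

```text
t 19.9 rel x,y,z 29.4 0.2 226.3 ang -15.6 [-0.0228 -0.0036 -0.9997] F [-0.19  0.17 -0.06] gap -0.0
[550.4 -45.2 226.3] -15.59647827737038 [-0.023 -0.004 -1.   ]
lever_tip 0.74 [319.1 185.9] [578.3 -52.5 205.8]
lever_axis 0.82 [315.5 194.3] [573.8 -49.3 204. ]
lever_axis 0.62 [316. 176.] [562.6 -46.9 120.2]
keeper_plate 0.79 [319.4 242.4] [560.1 -47.2 233.8]
```

View pics/w12.png

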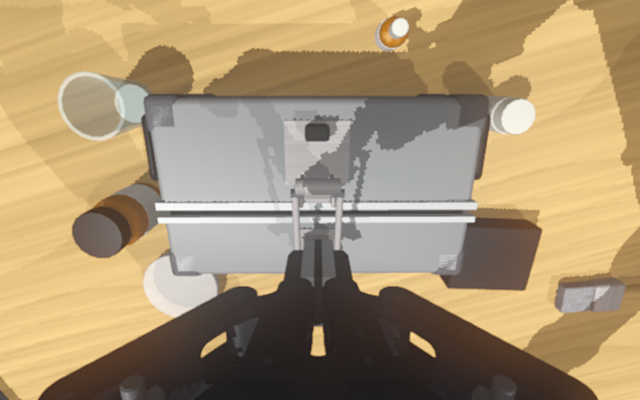

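drive_tool([
  [[0, -1, 8, 0], [0, 0, 10, 0], [0, 0, 10, 0], [0, 0, 0, 0], [0, 0, 0, 0]],
])

```text
clock: 20.82
tool_pos: [549.6, -44.4, 195.8]
ee_rot: [3.105, -0.425, -0.036]
wrist_force: [0.9, 0.6, 0.3]
finger_gap: 0.003
```

```bash
python3 n.py
```

```text
t 20.825 rel x,y,z 28.4 0.8 195.8 ang -15.6 [-0.0238 -0.0037 -0.9997] F [0.92 0.64 0.3 ] gap 0.003
```

drive_tool([
  [[3, 0, 0, 0], [3, 0, 0, 0], [3, 0, 0, 0], [2, 0, 0, 0], [2, 0, 0, 0], [0, 0, 0, 0]],
])

```text
clock: 21.58
tool_pos: [563.6, -48.2, 196.3]
ee_rot: [3.106, -0.426, -0.034]
wrist_force: [0.4, -0.8, -0.5]
finger_gap: 0.004
```

```bash
python3 n.py; python3 m.py | tail -1
```

```text
t 21.575 rel x,y,z 43.0 0.9 196.3 ang -15.61 [-0.0223 -0.0037 -0.9997] F [ 0.4  -0.77 -0.52] gap 0.004Traceback (most recent call last):
  File "m.py", line 10, in <module>
    print("ball",len(w),w.min(0).round(1),w.max(0).round(1),np.median(w,0).round(1))
                        ~~~~~^^^
    return umr_minimum(a, axis, None, out, keepdims, initial, where)
ValueError: zero-size array to reduction operation minimum which has no identity
```

drive_tool([
  [[2, 0, 0, 0], [2, 0, 0, 0], [0, 0, 0, 0]],
])

```text
clock: 22.0
tool_pos: [565.9, -48.8, 195.6]
ee_rot: [3.106, -0.425, -0.04]
wrist_force: [-0.6, -0.8, -0.4]
finger_gap: -0.0
```

```bash
python3 n.py; python3 d.py w13; cat > m2.py <<'E'
from h import *
p=pose(); c=camera("wrist")
v,u=np.nonzero(c["z_map"]>0); q=cv2.undistortPoints(np.stack([u,v],1)[:,None].astype(float),K(c),np.array(c["dist_coeffs"]))[:,0]
R,t=ext(c,p); P=(np.c_[q,np.ones(len(q))]*c["z_map"][v,u][:,None]-t)@R
a=np.radians(-15.65); ex=np.array([np.cos(a),np.sin(a)]); ey=np.array([-ex[1],ex[0]]); o=np.array([522,-37.5])
L=np.c_[(P[:,:2]-o)@ex,(P[:,:2]-o)@ey,P[:,2]]
w=L[(abs(L[:,1]-1.5)<14)&(L[:,2]>125)&(L[:,0]>p[0][:2].__sub__(o)@ex+8)&(L[:,0]<110)]
if len(w):
  r=np.hypot(w[:,0]-35,w[:,2]-148); k=(r>50)&(r<66); t=w[k]; m=np.median(t,0); print("tip pts",len(t),m.round(1),t.min(0).round(1),t.max(0).round(1),"lever~",round(float(np.arctan2(m[2]-148,m[0]-35)+.21),2))
E
python3 m2.py
```

```text
t 22.0 rel x,y,z 45.3 1.0 195.6 ang -15.58 [-0.0265 -0.0032 -0.9996] F [-0.65 -0.81 -0.4 ] gap -0.0
[565.9 -48.8 195.6] -15.5799110570547 [-0.027 -0.003 -1.   ]
lever_tip 0.86 [319.7 232.8] [581.  -52.3 204.8]
tip pts 1377 [ 60.7   1.9 204.3] [ 54.5 -10.4 125.1] [ 83.2  13.6 210.9] lever~ 1.35
```

View pics/w13.png

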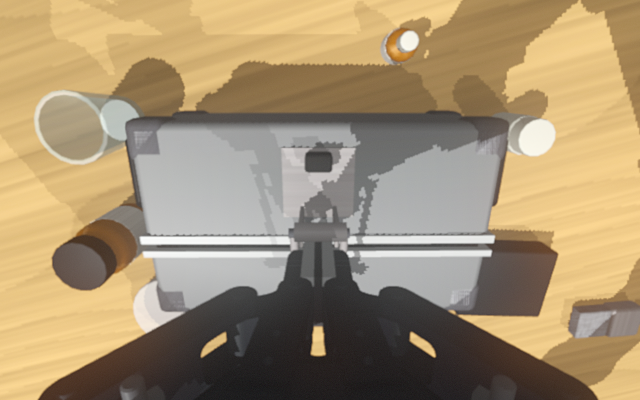

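drive_tool([
  [[2.7, 0, 1, 0], [2.7, 0, 1, 0], [2.7, 0, 1.2, 0], [2.7, 0, 1.2, 0]],
])

```text
clock: 22.85
tool_pos: [574.4, -51.2, 191.1]
ee_rot: [3.105, -0.424, -0.048]
wrist_force: [-5.4, 0.8, 2.6]
finger_gap: -0.001
```

```bash
python3 n.py; python3 m2.py
```

```text
t 22.85 rel x,y,z 54.1 1.0 191.1 ang -15.55 [-0.0315 -0.0027 -0.9995] F [-5.38  0.78  2.6 ] gap -0.001
tip pts 1456 [ 69.7   2.  199. ] [ 63.2 -10.4 125. ] [ 83.2  13.5 207. ] lever~ 1.18
```

drive_tool([
  [[3, 0, 2, 0], [3, 0, 2, 0], [3, 0, 2, 0]],
])

```text
clock: 23.28
tool_pos: [581.6, -53.2, 185.2]
ee_rot: [3.105, -0.423, -0.054]
wrist_force: [-6.7, 0.4, 4.9]
finger_gap: -0.0
```

```bash
python3 n.py; python3 m2.py
```

```text
t 23.275 rel x,y,z 61.6 1.0 185.2 ang -15.53 [-0.0352 -0.0024 -0.9994] F [-6.66  0.44  4.94] gap -0.0
tip pts 1506 [ 77.    2.  192.3] [ 69.6 -10.5 125.1] [ 83.2  13.5 203.1] lever~ 1.02
```

drive_tool([
  [[3, 0, 3, 0], [2.5, 0, 3, 0], [2.5, 0, 3, 0]],
])

```text
clock: 23.7
tool_pos: [588.2, -55.0, 177.5]
ee_rot: [3.105, -0.423, -0.058]
wrist_force: [-5.9, 1.2, 4.1]
finger_gap: -0.0
```

```bash
python3 n.py; python3 m2.py
```

```text
t 23.7 rel x,y,z 68.5 1.0 177.5 ang -15.53 [-0.0374 -0.0025 -0.9993] F [-5.93  1.2   4.07] gap -0.0
tip pts 1694 [ 82.9   2.  183.2] [ 76.5 -10.4 125. ] [ 88.8  13.6 197.7] lever~ 0.84
```

drive_tool([
  [[2, 0, 3.5, 0], [2, 0, 3.5, 0], [2, 0, 3.5, 0]],
])

```text
clock: 24.12
tool_pos: [593.4, -56.5, 168.3]
ee_rot: [3.105, -0.423, -0.058]
wrist_force: [-4.8, 0.6, 4.4]
finger_gap: -0.001
```

```bash
python3 n.py; python3 m2.py
```

```text
t 24.125 rel x,y,z 73.8 1.0 168.3 ang -15.52 [-0.038  -0.0026 -0.9993] F [-4.81  0.6   4.37] gap -0.001
tip pts 1892 [ 86.1   2.1 172.3] [ 81.9 -10.4 125. ] [ 94.5  13.7 192. ] lever~ 0.65
```

drive_tool([
  [[1.5, 0, 3.5, 0], [1.2, 0, 3.5, 0], [1, 0, 3.5, 0]],
])

```text
clock: 24.55
tool_pos: [598.2, -57.7, 157.7]
ee_rot: [3.105, -0.423, -0.053]
wrist_force: [-1.7, 0.8, 1.3]
finger_gap: -0.001
```

```bash
python3 n.py; python3 m2.py; python3 d.py w14
```

```text
t 24.55 rel x,y,z 78.8 1.1 157.7 ang -15.52 [-0.0345 -0.0028 -0.9994] F [-1.66  0.83  1.27] gap -0.001
tip pts 1795 [ 89.8   2.4 159.9] [ 86.8 -10.4 153.7] [ 97.5  13.5 186. ] lever~ 0.42
[598.3 -57.8 157.1] -15.528967773763206 [-0.035 -0.003 -0.999]
lever_tip 0.93 [320.1 226.8] [613.1 -61.5 158.9]
lever_axis 0.73 [320.9 228.2] [612.2 -61.7 158.5]
keeper_plate 0.93 [318.5 348.1] [517.  -34.4 130.2]
drop_point 0.67 [317.3 357.9] [609.7 -58.3 232.5]
```

View pics/w14.png

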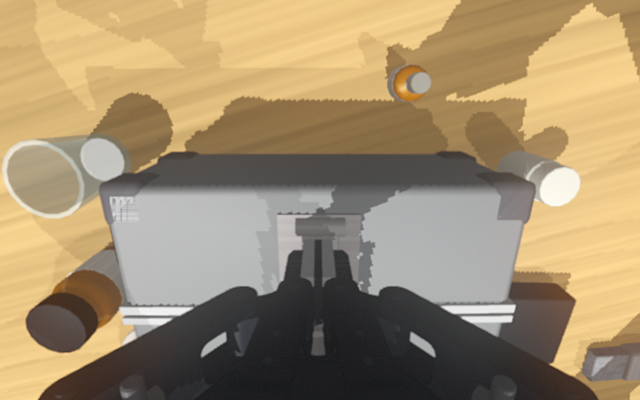

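drive_tool([
  [[0.7, 0, 3.5, 0], [0.5, 0, 3.5, 0], [0.3, 0, 3.5, 0]],
])

```text
clock: 25.28
tool_pos: [599.5, -58.5, 146.8]
ee_rot: [3.105, -0.423, -0.052]
wrist_force: [-0.2, -0.0, -0.3]
finger_gap: 0.002
```

```bash
python3 n.py; python3 m2.py
```

```text
t 25.275 rel x,y,z 80.3 0.6 146.8 ang -15.54 [-0.034  -0.0033 -0.9994] F [-0.18 -0.03 -0.32] gap 0.002
tip pts 2023 [ 90.9   2.3 157.7] [ 88.3 -10.3 135.2] [ 96.4  13.5 185.4] lever~ 0.38
```

drive_tool([
  [[0, 0, -15, 0], [-5, 0, -30, 0], [-20, 0, -40, 0], [-20, 0, -30, 0], [0, 0, 0, 0], [0, 0, 0, 0]],
])

```text
clock: 26.08
tool_pos: [560.3, -46.1, 270.1]
ee_rot: [3.105, -0.424, -0.046]
wrist_force: [0.2, -0.2, -0.0]
finger_gap: 0.001
```

```bash
python3 n.py; python3 m2.py; python3 d.py w15; python3 - <<'E'
from h import *
c=camera("scene"); cv2.imwrite("pics/s15.png",cv2.resize(c["color"][150:300,190:390],None,fx=4,fy=4,interpolation=cv2.INTER_CUBIC)); 
for k in ["lever_tip","loop_bar"]:
    for l in landmark_of(k,c)[:1]: print(k,l["score"],pt(c,l["uv"]))
E
```

```text
t 26.075 rel x,y,z 39.2 2.1 270.1 ang -15.56 [-0.0303 -0.0037 -0.9995] F [ 0.22 -0.25 -0.03] gap 0.001
tip pts 406 [ 90.8   1.7 139.9] [ 84.6  -9.9 136.4] [ 95.9  13.3 142.4] lever~ 0.07
[560.5 -45.9 270.2] -15.545501598022824 [-0.03  -0.003 -1.   ]
lever_tip 0.88 [318.9 120.6] [610.6 -60.9 140.3]
lever_axis 0.62 [324.3 191.3] [554.6 -49.9 153.5]
loop_bar 0.96 [321.  244.1] [570.1 -48.4 279.3]
keeper_plate 0.56 [319.3 231.8] [516.6 -35.1 146.2]
drop_point 0.77 [317.4 237.1] [516.1 -33.  154.8]
drop_point 0.27 [318.7 244.9] [570.5 -47.5 280.4]
lever_tip 0.8 [614.46492781 -63.98781922 137.93915523]
loop_bar 0.63 [516.8388791  -35.54771727 149.91550528]
```

View pics/w15.png

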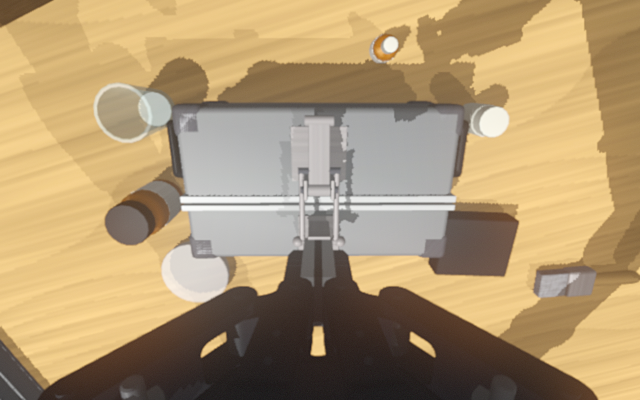

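View pics/s15.png

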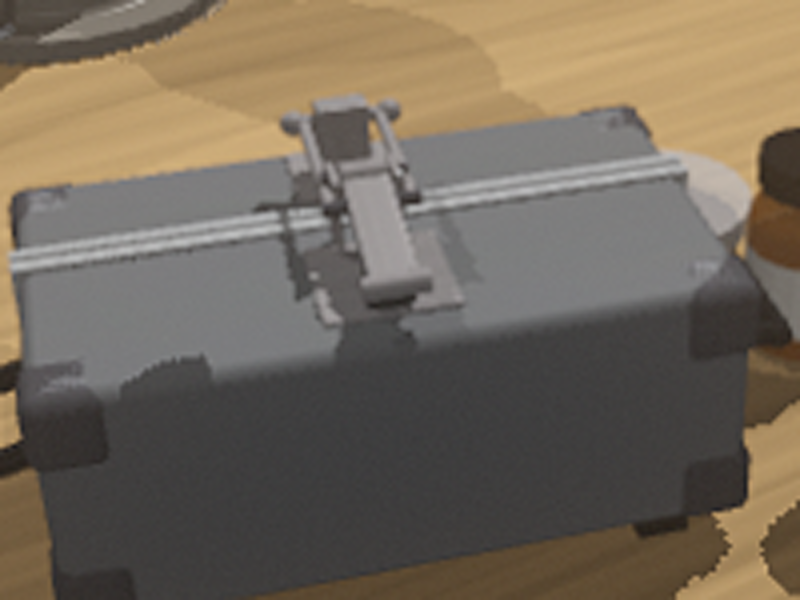

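```bash
python3 -c "
from workcell import *
s=sense();print(s['clock'],s['wrist_force']);print(close_job())"
```

```text
26.575 [ 0.15485248  0.11129628 -0.59482697]
the job is handed in; nothing more can be done
None
```

The loop is hooked on the keeper, the lever is snapped down on its stop, and I handed the job in at 26.6 s; no verdict is reported.

**Hooking:** I took the loop's bar by its balls and lowered it in front of the lip until it met the foot (about 5 N). I then drew it in under the lip until the post stopped it, at about 9 N on the wrist. With the fingers open, the bar stayed under the lip. I measured it 1 to 2 mm to the +x side of the keeper_plate point, inside the allowed range, and at that moment the lever stood at about 1.4 rad.

**Lever:** I pushed it over with shut fingers, with about 8.5 N at most on the wrist. The force faded near 0.4 rad, and the lever then snapped down by itself.

**Last checks:**
- **Lever:** its tip bar's top is at 140 mm, against about 140.5 mm expected with the lever on its stop.
- **Front half:** the split line looks closed in both pictures. I did not measure the shell angle, so that check is by eye only.
- **Bar:** it is still hooked on the keeper.
- **Surroundings:** in the pictures, the things around the case looked where they were.
- **Robot:** the gripper stands about 120 mm clear, and the wrist force is near zero.

**Disagreements:** the camera heights read about 2 mm low at the case top, and the landmark network sometimes put the keeper points on the lip or fingers. I worked from the depth measurements and the contact forces instead.

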